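# Load the tag strip into the sprung holding jig

## Task

Load the green tag strip into the grey holding jig for riveting: pick it up by its black block, lay it flat at the jig's open end and slide it in along the fixed edge, wide end (white dot) first, so that it draws the sprung curved arm back, and push on until you feel it firm against the end stop. Then let go, so that the arm holds it flat on the bed, flush against the fixed edge and the stop. Go gently, as the enamel chips: never press the strip on the fixed edge, arm or stop with more than 15 N, and leave the other things on the bench alone.

Things in the scene. Friction and masses are not known exactly. Their poses are not given: they have to be found in the camera images.
- strip_grip (a point): Grip point of the loose tag strip: on the axis of its upright black block, 32 mm above the strip's underside. The block is 44 mm long (x), 14 mm wide (y) and spans 6 to 47 mm above the underside: pinch it across the 14 mm. x points along the strip to its wide end, z up.
- tag_strip: Same strip, origin at the underside below strip_grip, same axes. Green enamel plate 6 mm thick, 80 mm long (x -40 to +40). Its +y edge is straight, at y = +14 mm; the other edge tapers from y = -17 mm at the wide end (+x, white dot) to -11 mm at the narrow end. 65 to 125 g.
- jig: Fixed grey holding jig. Origin on the bench, z up, x runs from the open end inwards to the end stop. Flat bed of slick plastic with its top at z = 12 mm, x -122 to +87, y -85 to +20 mm. A strip lying home has its underside on the bed, its centre line at jig y = -14 mm and its +x along the jig's +x.
- fixed_edge: The fixed edge: a steel rail fixed on the jig's bed, same origin and axes as the jig. It spans jig x -115 to +60 mm, is 8 mm high above the bed and 10 mm thick; its working face is the jig's plane y = 0, facing -y.
- jig_entry (a point): Free spot on the bed at the open end, jig x = -75, y = -18 mm, z = 12 mm: a strip in line with the jig can be set down flat with its centre here, clear of arm and stop, 4 mm from the fixed edge.
- end_stop: Holder of the end stop, fixed on the jig, same origin and axes as the jig. It carries a block with a hard rubber face (24 mm wide, 8 mm high above the bed, jig y -26 to -2 mm), clamped by hand so that the face lies anywhere from jig x = 37 to 57 mm. That place is NOT measured: find it by feel or sight. The rubber gives 1 mm per 10 N and recovers sluggishly.
- clip_arm: Curved brass arm (8 mm round bar, top 21 mm above the bench) swinging level on a pivot at jig x -60, y -60 mm; origin on the pivot. It slants at about 40 degrees towards the fixed edge up to its rounded nose, then curls away to a red button. A spring presses the nose towards the edge: 2.3 N at rest, 4 N drawn back.
- clip_nose (a point): Centre of the 8 mm bar at the arm's nose: at rest at jig x 14, y -16.5 mm; near y -35 mm when drawn back by the strip. Sliding the strip in wedges it back with 3 to 7 N; once the wide end is past it (strip's centre at jig x = -15 mm or more) friction is all that resists, under 5 N, until the stop.
- chassis_bracket: Bystander: bent steel angle bracket, base 60 x 45 mm, upright flange 32 mm high at its +x end; origin at the centre of the underside.
- valve_cap: Bystander: black turned cap, 32 mm across, 28 mm high; origin at the centre of the underside.
- grommet_a: Bystander: brass ring 26 mm across, 6 mm high; origin at the centre of the underside.
- grommet_b: Bystander: a second brass ring like grommet_a.
- rivet_jar: Bystander: amber glass jar with steel cap, 48 mm across, 60 mm high; origin at the centre of the underside.
- screwdriver: Bystander: yellow-handled screwdriver, 170 mm long, lying along its x.
There are look-alikes about, which are no part of the job. Of the things that look like the jig, the middle-sized one is meant.

How it is judged:
By the outcome, as a careful person would: the job done as asked, in the order asked, and still so for the second after the job is handed in, with the robot touching nothing.
It also fails if it takes over 70 s, if anything falls off the work surface, if the arm or the gripper's body presses on something with over 40 N, if the wrist force passes 120 N, or if a joint passes its speed limit or range.

## Robot

A 6-joint arm with a two-finger parallel gripper is mounted at the origin on the work surface. World frame = base frame: x ahead of the robot, y to its left, z up, the work surface at z = 0. Lengths are in m, angles in degrees, forces in N, time in s.
With the tool pointing down it reaches from about 0.4 to 0.825 m from the base axis. Payload 7 kg.
Tool frame: the origin (TCP) lies between the finger pads; the fingertips stand 19 mm ahead of it and the grasp point (between the pads) is the TCP (r.tip_extent is the distance from the TCP to the fingertips, in m); z points along the fingers, y is the direction in which the jaws open and shut (so a half turn about z gives the same grasp; the last joint's range is limited). The gripper opens to 88 mm and grips with 3 to 60 N. Pads are 19 mm wide; open, the fingers measure 130 mm over their backs; the gripper's body (78 mm by 193 mm) begins 47 mm behind the grasp point.
Start: joints at [-58.149, 20.546, 0.682, 0, -70.136, -16.507], TCP at [0.179, -0.651, 0.246] pointing down, gripper open.
Joint ranges: [-176.03, 176.03], [-82.01, 121.73], [-58.28, 71.71], [-173.87, 95.51], [-174.79, -0.11], [-173.66, 173.66]. Speed limits (degrees/s): [136.94, 136.94, 172.46, 180, 180, 180].

## Interface

Orientations are given as [roll, pitch, yaw] about the fixed x, y, z axes, in that order (R = Rz(yaw) Ry(pitch) Rx(roll)).
In Python, from plant import r, capture, workorder, spotter gives the robot as it stands.
- The arm moves only by the tool step_arm, never from a script. Its argument "motion" is a list of rows, each a list of 5 numbers: the finger opening in m, from 0 to 0.0876, then the shift along the tool's x, y, z in m, then the turn about the tool's z in rad. In form: [[grip, dx, dy, dz, roll], ...]. A call has 1 to 5 rows; each row is the pose to reach, as a shift and turn from the pose commanded when the call began, along the tool's axes at that moment; what a row does not reach only later rows make up. A row lasts 1/8 s, in which the tool goes at most 62.5 mm and 10.7 degrees, less where a joint would pass 70% of its speed; a pose out of reach is approached as far as the arm can. A call with a gripper value outside its range is refused whole. The fingers move at their own pace and stop on an object; "newtons" is the grip in N (left out, the last holds). Time passes only in rows, so rows that repeat a pose let the fingers close. It gives the time, the measured TCP pose, the force and the opening at its end, in the units of the state.
- r.get_state(): the state, without advancing time (a new reading comes with each control period).
- capture(name): name is "side" or "top"; returns a dict with "image" (420x560x3 uint8, red, green, blue), "z_map" (420x560 float32, m along the optical axis (not along the pixel's ray), 0 where there is no reading), "fx", "fy", "cx", "cy" (pixels), "pose" (4x4, takes a point from camera to world coordinates). Camera axes: x right, y down, z forward; pixel columns grow to the right and rows downward; lengths in m; the calibration is good to about 2 mm. A picture is of the moment at which its call begins.
- workorder.close_job(): hands the job in, once; it reports no verdict.
Trained networks look in the newest picture that a camera, given by its name, has taken for a name from the list of things; names that differ only in an ending like _2 or _b are one class to them, and where a whole thing is asked for, a point or a joint stands for the part that bears it (a point fixed in the world has none). Each returns a list of dicts, best first, with "p" (0 to 1); they miss things now and then, are a little off and sometimes report something else, mostly with a low value. They report only what shows in the picture. A call takes as long as a camera call. They do not tell look-alikes from the thing itself.
- spotter.regions_of(camera, label): "mask" (420x560 bool, what is visible of it).
- spotter.tip_of(camera, label): "location" ([x, y, z] in m, in world coordinates, good to about 4 mm: a listed point, or the origin of a listed thing).
The state is a dict: "time_s": time; "joints": joint angles; "qd": joint speeds; "joint_torque": joint torques, N m; "tcp_pos": TCP position; "eef_rot": TCP orientation; "contact_force": force on the tool from outside, world axes, zero at the start; "moment": the same for the moment, N m; "gripper_width": finger opening in m.
Only numpy, scipy, OpenCV 4.12 (cv2) and the standard library are available. Lean on these libraries where they do the work, as an engineer would, in place of code of your own. Each camera call takes 0.05 s, during which the arm holds its last target.

## Working session

There is one attempt and no reset: what is moved stays moved. The work goes in short steps, Python scripts to look and compute and a tool call to move; the robot and the scene stay as the last step left them, time stands still between calls to the robot, and variables do not carry over. Pictures are saved under pics/ and viewed, and the job is handed in when it is done.

Besides the shell and the picture viewer there is one more tool, called after "Request:" as a command line: name --pt "numbers of a row" for each row, then --argument value for the rest. step_arm: Moves the arm, as the interface text tells. Its arguments: {"type":"object","properties":{"motion":{"type":"array","items":{"type":"array","items":{"type":"number"}}},"newtons":{"type":"number"}},"required":["motion"]}

```bash
mkdir -p pics; ls
python3 - <<'E'
from plant import r, capture, workorder, spotter
import cv2,numpy as np
s=r.get_state()
print({k:np.round(v,4).tolist() for k,v in s.items()})
for n in ("top","side"):
    c=capture(n); cv2.imwrite(f"pics/{n}0.png",c["image"][:,:,::-1])
    print(n,c["fx"],c["cx"],c["cy"],np.round(c["pose"],3).tolist())
    for l in ("strip_grip","tag_strip","jig","jig_entry","end_stop","clip_arm","clip_nose","fixed_edge"):
        try: print(l,[(round(d["p"],2),np.round(d["location"],4).tolist()) for d in spotter.tip_of(n,l)])
        except Exception as e: print(l,e)
E
```

```text
pics
{'time_s': 0.0, 'joints': [-58.1496, 20.5928, 0.6348, -0.0216, -70.1361, -16.5062], 'qd': [-0.0524, 0.0921, -0.0832, 0.047, 0.0029, 0.018], 'joint_torque': [-0.0023, -58.2726, 29.3045, 6.9973, 0.0068, -0.0001], 'tcp_pos': [0.1785, -0.6505, 0.2446], 'eef_rot': [179.9041, -0.0072, -164.6631], 'contact_force': [0.3802, -0.4042, 0.0415], 'moment': [0.0113, 0.0032, 0.0145], 'gripper_width': 0.0873}
top 483.0957877979797 274.784288831533 213.345027361243 [[-0.019, -0.998, 0.066, 0.458], [-1.0, 0.018, -0.025, 0.015], [0.024, -0.067, -0.997, 1.029], [0.0, 0.0, 0.0, 1.0]]
strip_grip [(0.68, [0.4409, -0.301, 0.0329])]
tag_strip [(0.78, [0.4433, -0.3023, -0.0016])]
jig [(0.96, [0.5508, 0.097, -0.0]), (0.77, [0.33, -0.1222, -0.0019]), (0.74, [0.3027, 0.2945, -0.0035])]
jig_entry [(0.66, [0.4772, 0.1014, 0.0146]), (0.64, [0.2108, 0.3351, 0.0163]), (0.61, [0.2705, -0.1275, 0.0084])]
end_stop []
clip_arm [(0.86, [0.1882, 0.277, 0.015]), (0.58, [0.4723, 0.0598, 0.0145]), (0.57, [0.2788, -0.1627, 0.0041]), (0.37, [0.559, 0.0766, 0.0165])]
clip_nose [(0.62, [0.3057, 0.2665, 0.0206]), (0.56, [0.55
[... 203 characters left out ...]
 0.432, -0.593, 0.638], [0.003, -0.806, -0.592, 0.689], [0.0, 0.0, 0.0, 1.0]]
strip_grip [(0.68, [0.4425, -0.3, 0.0333])]
tag_strip [(0.55, [0.4483, -0.3043, -0.0003])]
jig [(0.88, [0.5461, 0.0942, 0.0029]), (0.64, [0.3013, 0.2966, -0.0017]), (0.59, [0.3251, -0.1224, 0.0005])]
jig_entry [(0.83, [0.2696, -0.1271, 0.0071]), (0.7, [0.2085, 0.3344, 0.0162])]
end_stop [(0.51, [0.5494, 0.09, 0.0001])]
clip_arm [(0.75, [0.4758, 0.0545, 0.0154]), (0.64, [0.1908, 0.277, 0.0186]), (0.42, [0.2796, -0.1627, 0.0084])]
clip_nose [(0.76, [0.558, 0.0725, 0.0169]), (0.65, [0.4852, 0.267, -0.0005]), (0.62, [0.3, 0.2644, 0.0228]), (0.61, [0.335, -0.1341, 0.0146])]
fixed_edge [(0.66, [0.5471, 0.0925, -0.0011])]
```

View pics/top0.png

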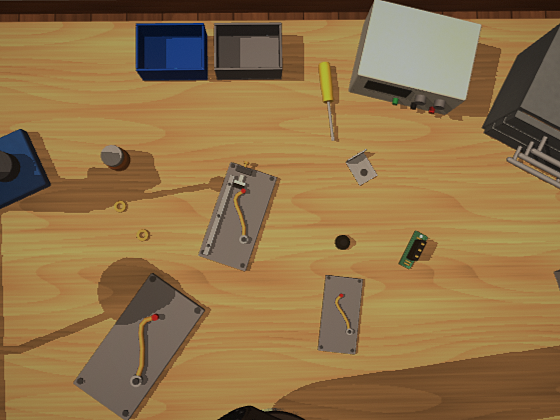

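View pics/side0.png

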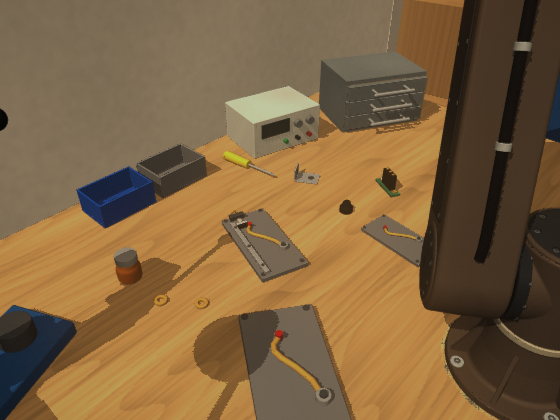

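Run:
```python
from plant import r, capture, workorder, spotter
import cv2,numpy as np
c=capture("top");im=c["image"][:,:,::-1]
a=cv2.resize(im[155:280,190:290],None,fx=5,fy=5,interpolation=cv2.INTER_CUBIC)[:600]
b=cv2.resize(im[225:275,390:440],None,fx=6,fy=6,interpolation=cv2.INTER_CUBIC)
o=np.zeros((600,800,3),np.uint8);o[:a.shape[0],:500]=a;o[:300,500:]=b
cv2.imwrite("pics/z0.png",o)
def w(c,u,v,z=None):
    P=c["pose"];d=np.array([(u-c["cx"])/c["fx"],(v-c["cy"])/c["fy"],1.])
    d=P[:3,:3]@d;return P[:3,3]+d*((z-P[2,3])/d[2])
# masks
for l in("jig","fixed_edge","tag_strip","end_stop"):
  for q in spotter.regions_of("top",l):
    m=q["mask"];ys,xs=np.nonzero(m);print(l,q["p"],m.sum(),xs.mean(),ys.mean(),cv2.minAreaRect(np.c_[xs,ys].astype(np.float32)))
    if l=="jig" :
        zs=c["z_map"][m]
    P=c["pose"];zz=c["z_map"][m];X=np.c_[(xs-c["cx"])/c["fx"]*zz,(ys-c["cy"])/c["fy"]*zz,zz]@P[:3,:3].T+P[:3,3]
    print("  rect world",cv2.minAreaRect((X[:,:2]*1000).astype(np.float32)), "z pct",np.round(np.percentile(X[:,2],[5,50,95]),4))
```

```text
jig 0.96 4330 238.54896073903004 219.16812933025403 ((237.20223999023438, 216.41708374023438), (51.209659576416016, 99.83570861816406), 19.133642196655273)
  rect world ((517.908935546875, 60.88490295410156), (127.3751220703125, 210.239013671875), 70.70765686035156) z pct [0.0084 0.0118 0.0189]
jig 0.88 2850 339.5677192982456 314.34736842105264 ((339.4482727050781, 314.1812744140625), (38.253448486328125, 76.13641357421875), 5.31454610824585)
  rect world ((363.437744140625, -116.21690368652344), (286.6818542480469, 147.0400848388672), 27.107927322387695) z pct [0.0055 0.0087 0.0136]
jig 0.6 9220 138.39783080260304 346.6489154013015 ((138.63258361816406, 346.5953674316406), (68.24404907226562, 138.75497436523438), 35.7354736328125)
  rect world ((323.6473388671875, 220.7495574951172), (151.8963623046875, 467.6672668457031), 50.988189697265625) z pct [0.012  0.0156 0.0237]
fixed_edge 0.6 445 218.6247191011236 214.3056179775281 ((218.44686889648438, 214.65411376953125), (5.574440002441406, 83.81220245361328), 19.025604248046875)
  rect world ((527.6021728515625, 86.20903015136719), (15
[... 578 characters left out ...]
96875, 55.446739196777344), (125.13166046142578, 43.368629455566406), 19.034650802612305) z pct [0.0126 0.0199 0.0239]
end_stop 0.76 203 241.4630541871921 175.1871921182266 ((242.73583984375, 175.2314453125), (15.529234886169434, 25.111106872558594), 7.594643592834473)
  rect world ((541.895751953125, 47.24720764160156), (176.42713928222656, 40.25899124145508), 8.334979057312012) z pct [0.013  0.0212 0.0257]
end_stop 0.33 4098 238.69058077110785 219.362859931674 ((236.75001525878906, 216.24998474121094), (49.64775848388672, 98.6630630493164), 18.434947967529297)
  rect world ((517.5780639648438, 59.4345588684082), (124.7216796875, 208.1328125), 70.49962615966797) z pct [0.0087 0.0118 0.0192]
```

View pics/z0.png

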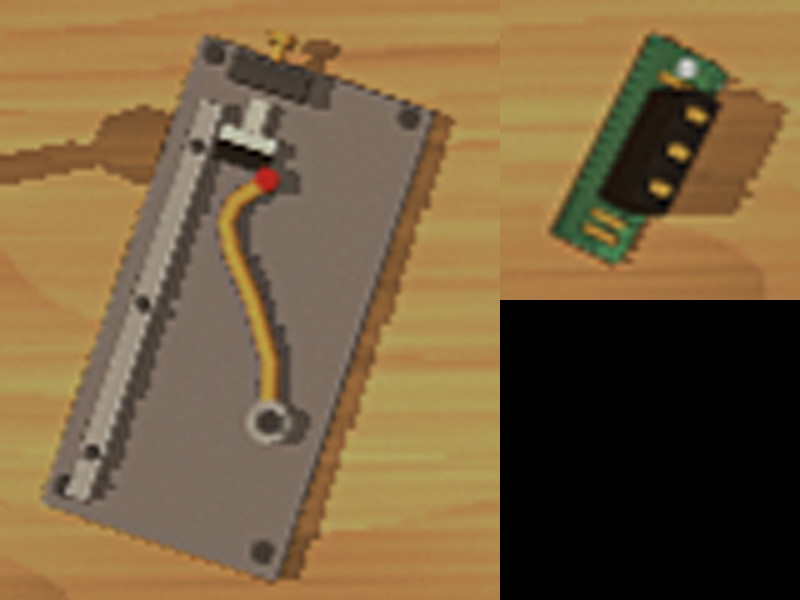

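```bash
cat > h.py <<'E'
from plant import r, capture, workorder, spotter
import cv2,numpy as np
def w(c,u,v,z):
    P=c["pose"];d=np.array([(u-c["cx"])/c["fx"],(v-c["cy"])/c["fy"],1.])
    d=P[:3,:3]@d;return (P[:3,3]+d*((z-P[2,3])/d[2]))
def px(c,p):
    q=c["pose"][:3,:3].T@(np.asarray(p,float)-c["pose"][:3,3]);return np.array([q[0]/q[2]*c["fx"]+c["cx"],q[1]/q[2]*c["fy"]+c["cy"]])
def loc(ps,x,y,yaw):
    a=np.radians(yaw);R=np.array([[np.cos(a),-np.sin(a)],[np.sin(a),np.cos(a)]])
    ps=np.asarray(ps,float);o=ps.copy();o[:,:2]=ps[:,:2]@R.T+[x,y];return o
E
python3 - <<'E'
from h import *
c=capture("top")
from scipy.optimize import least_squares
def fit(L,Wz,x0):
    f=lambda q:(loc(L,*q)[:,:2]-Wz).ravel()*1000
    s=least_squares(f,x0);return s.x,np.round(s.fun.reshape(-1,2),1).tolist()
J=[(-.122,.020,.012),(.087,.020,.012),(.087,-.085,.012),(-.122,-.085,.012),(-.115,.010,.020),(-.115,0,.020),(.060,.010,.020),(.060,0,.020),(-.060,-.060,.021)]
U=[(45,498),(205,37),(435,112),(275,580),(65,497),(92,502),(205,98),(221,103),(268,421)]
W=np.array([w(c,190+(u-2)/5,155+(v-2)/5,j[2])[:2] for (u,v),j in zip(U,J)])
print("jig",*fit(J,W,[.55,.09,-.3]))
S=[(.04,.014,.006),(.04,-.017,.006),(-.04,.014,.006),(-.04,-.011,.006)]
U=[(152,33),(228,75),(50,232),(117,265)]
W=np.array([w(c,390+(u-2.5)/6,225+(v-2.5)/6,j[2])[:2] for (u,v),j in zip(U,S)])
print("strip",*fit(S,W,[.44,-.3,-.5]))
c2=capture("side")
im=c2["image"][:,:,::-1]
a=cv2.resize(im[200:285,210:315],None,fx=6,fy=6,interpolation=cv2.INTER_CUBIC)
b=cv2.resize(im[160:205,365:410],None,fx=3,fy=3,interpolation=cv2.INTER_CUBIC)
o=np.zeros((600,800,3),np.uint8);o[:510,:630]=a;o[:135,640:775]=b
cv2.imwrite("pics/s0.png",o)
E
```

```text
jig [  0.54880819   0.09210449 -19.58531795] [[-1.6, 1.9], [1.7, 1.1], [0.1, -0.8], [-0.7, -1.5], [1.3, -0.6], [0.2, 1.1], [0.2, 0.9], [-0.9, -1.8], [-0.3, -0.3]]
strip [  0.44259978  -0.30232029 -28.75744587] [[0.1, 0.0], [0.6, -0.5], [-0.4, -0.5], [-0.3, 1.0]]
```

View pics/s0.png

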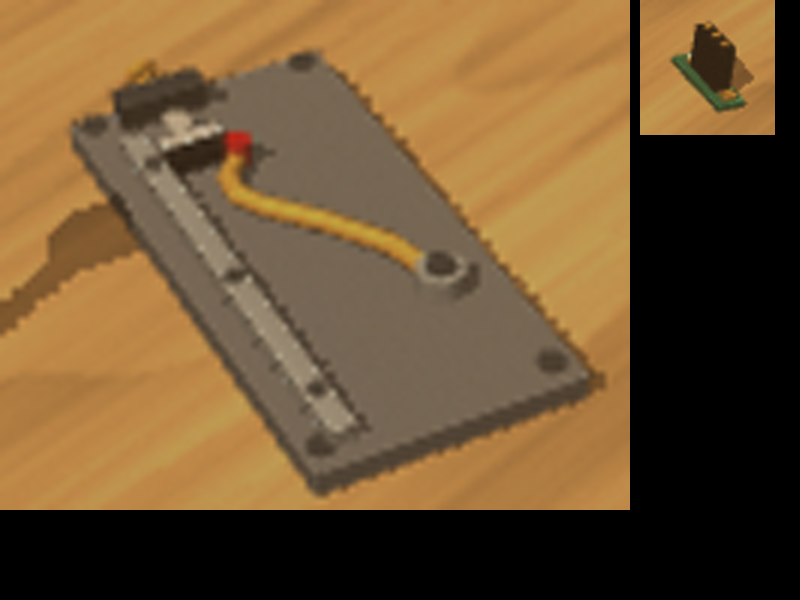

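Run:
```python
from h import *
from scipy.optimize import least_squares
ct=capture("top");cs=capture("side")
J=[(-.122,.020,.012),(.087,.020,.012),(.087,-.085,.012),(-.122,-.085,.012),(-.115,.010,.020),(-.115,0,.020),(.060,.010,.020),(.060,0,.020),(-.060,-.060,.021)]
U=[(45,498),(205,37),(435,112),(275,580),(65,497),(92,502),(205,98),(221,103),(268,421)]
Ut=np.array([(190+(u-2)/5,155+(v-2)/5) for u,v in U])
Js=[(-.122,.020,.012),(.087,.020,.012),(.087,-.085,.012),(-.122,-.085,.012),(-.115,.010,.020),(-.115,0,.020),(-.060,-.060,.021)]
U=[(317,474),(72,126),(318,53),(598,376),(333,435),(358,424),(441,265)]
Us=np.array([(210+(u-2.5)/6,200+(v-2.5)/6) for u,v in U])
def f(q,wt=1,ws=1):
    a=np.array([px(ct,p) for p in loc(J,*q)])-Ut; b=np.array([px(cs,p) for p in loc(Js,*q)])-Us
    return np.r_[wt*a.ravel(),ws*b.ravel()]
for wt,ws in((1,1),(1,0),(0,1)):
    s=least_squares(f,[.55,.09,-20],args=(wt,ws),x_scale=[.01,.01,1]);print(wt,ws,np.round(s.x,4),np.round(s.fun.reshape(-1,2),1).tolist() if wt==ws else "")
# stop face: bottom face edge in top view, zoom ~ (218,160)-(272,170) at bed; top edge (220,138)-(275,152) at z .02
s=least_squares(f,[.55,.09,-20],x_scale=[.01,.01,1]);q=s.x
a=np.radians(q[2])
for u,v,z in((246,165,.012),(247,146,.020),):
    p=w(ct,190+(u-2)/5,155+(v-2)/5,z)[:2]-q[:2];print("stop x",p@[np.cos(a),np.sin(a)],p@[-np.sin(a),np.cos(a)])
S=[(.04,.014,.006),(.04,-.017,.006),(-.04,.014,.006)]
E=loc([(-.075,-.018,0)],*q);print(E)
```

```text
1 1 [  0.549    0.0924 -19.5835] [[-1.0, 0.7], [-0.7, -0.9], [0.2, -0.1], [0.6, 0.3], [0.1, -0.7], [-0.7, -0.2], [-0.6, -0.2], [0.7, 0.3], [0.0, 0.1], [-0.0, 0.1], [-0.1, -0.2], [0.6, -0.7], [-0.5, -0.5], [0.3, -0.3], [0.6, -0.1], [0.5, 0.7]]
1 0 [  0.5488   0.0921 -19.5832] 
0 1 [  0.549    0.0931 -19.478 ] 
stop x 0.039537522171274694 -0.01603644986255149
stop x 0.0464833697632743 -0.014545744760438808
[[0.4722778  0.10060865 0.        ]]
```

```bash
cat >> h.py <<'E'
from scipy.spatial.transform import Rotation as Ro
def to(x,y,z,yaw):
    s=r.get_state();R=Ro.from_euler("xyz",s["eef_rot"],degrees=True).as_matrix()
    d=R.T@(np.array([x,y,z])-s["tcp_pos"]);dy=(yaw-s["eef_rot"][2]+90)%180-90
    dyw=(yaw-s["eef_rot"][2]+180)%360-180
    print("shift",np.round(d,4),"roll",round(-np.radians(dyw),4),"state",np.round(s["tcp_pos"],4),np.round(s["eef_rot"],2),"F",np.round(s["contact_force"],2),"w",round(s["gripper_width"],4),"t",s["time_s"])
JIG=(0.549,0.0926,-19.55)
def jig(x,y,z,yaw=0):
    p=loc([(x,y,z)],*JIG)[0];to(*p,160.45+yaw)
def injig():
    s=r.get_state();a=np.radians(JIG[2]);d=np.array(s["tcp_pos"][:2])-JIG[:2];f=np.array(s["contact_force"][:2])
    ex=np.array([np.cos(a),np.sin(a)]);ey=np.array([-ex[1],ex[0]])
    print("jig xy",np.round([d@ex,d@ey],4),"z",round(s["tcp_pos"][2],4),"yaw",round(s["eef_rot"][2]-160.45,2),"F",np.round([f@ex,f@ey,s["contact_force"][2]],2),"M",np.round(s["moment"],3),"w",round(s["gripper_width"],4),"t",round(s["time_s"],2),"j6",np.round(s["joints"][5],1))
E
python3 - <<'E'
from h import *
to(.4426,-.3023,.130,151.2)
E
```

```text
shift [-0.3469  0.2664  0.1156] roll 0.7705 state [ 0.1786 -0.6509  0.2456] [-180.     -0.   -164.66] F [ 0.41  0.33 -0.21] w 0.0879 t 1.35
```

Request:
step_arm --pt "0.0876 -0.04 0.031 0.013 0.09" --pt "0.0876 -0.08 0.061 0.027 0.18" --pt "0.0876 -0.12 0.092 0.04 0.27" --pt "0.0876 -0.16 0.123 0.053 0.36" --pt "0.0876 -0.2 0.154 0.067 0.45"

```text
time_s: 1.98
tcp_pos: [0.3316, -0.4483, 0.1785]
eef_rot: [-180.0, 0.0, 169.4]
contact_force: [0.7, -0.4, -0.1]
gripper_width: 0.0879
```

Request:
step_arm --pt "0.0876 -0.07 0.022 0.012 0.08" --pt "0.0876 -0.11 0.036 0.024 0.16" --pt "0.0876 -0.15 0.05 0.036 0.24" --pt "0.0876 -0.18 0.05 0.048 0.32" --pt "0.0876 -0.18 0.05 0.048 0.32"

```text
time_s: 2.6
tcp_pos: [0.5181, -0.4324, 0.1287]
eef_rot: [-180.0, -0.1, 151.3]
contact_force: [-1.0, 0.3, -0.4]
gripper_width: 0.0875
```

Run:
```python
from h import *
to(.4426,-.3023,.130,151.2)
```

```text
shift [ 0.1288  0.0778 -0.0011] roll 0.0013 state [ 0.5181 -0.4324  0.1287] [-1.7999e+02 -1.2000e-01  1.5127e+02] F [-1.03  0.34 -0.42] w 0.0875 t 2.6
```

Request:
step_arm --pt "0.0876 0.045 0.027 0.0 0.0" --pt "0.0876 0.09 0.055 0.0 0.0" --pt "0.0876 0.129 0.078 0.0 0.0" --pt "0.0876 0.129 0.078 0.02 0.0" --pt "0.0876 0.129 0.078 0.02 0.0"

```text
time_s: 3.22
tcp_pos: [0.4401, -0.3021, 0.1105]
eef_rot: [-180.0, -0.1, 151.3]
contact_force: [0.8, 0.7, -0.2]
gripper_width: 0.0875
```

Run:
```python
from h import *
to(.4426,-.3023,.032,151.2)
for n in ("side","top"):
    c=capture(n);im=c["image"][:,:,::-1].copy()
    for p in loc([(.022,.007,.047),(-.022,.007,.047),(.022,-.007,.047),(-.022,-.007,.047),(.04,.014,.006),(-.04,.014,.006),(.04,-.017,.006),(-.04,-.011,.006)],.4426,-.3023,-28.8):
        u,v=px(c,p);print(n,round(u,1),round(v,1))
    x0,y0=(350,140) if n=="side" else (375,205)
    a=cv2.resize(im[y0:y0+80,x0:x0+80],None,fx=7,fy=7,interpolation=cv2.INTER_CUBIC)
    for p in loc([(.022,.007,.047),(-.022,.007,.047),(.022,-.007,.047),(-.022,-.007,.047),(.04,.014,.006),(-.04,.014,.006),(.04,-.017,.006),(-.04,-.011,.006)],.4426,-.3023,-28.8):
        u,v=px(c,p);cv2.circle(a,(int((u-x0+.5)*7),int((v-y0+.5)*7)),3,(0,0,255),1)
    cv2.imwrite(f"pics/{n}1.png",a)
```

```text
shift [-0.0024  0.001   0.0785] roll 0.0013 state [ 0.4401 -0.3021  0.1105] [-1.7999e+02 -5.0000e-02  1.5127e+02] F [ 0.78  0.74 -0.15] w 0.0875 t 3.225
side 383.6 168.3
side 392.4 177.4
side 388.6 167.4
side 397.5 176.4
side 375.7 178.8
side 391.1 195.8
side 386.5 176.8
side 400.2 194.0
top 420.3 238.8
top 410.7 257.9
top 426.4 242.0
top 416.8 261.1
top 414.9 230.0
top 398.1 263.4
top 427.8 236.8
top 408.6 268.9
```

View pics/side1.png

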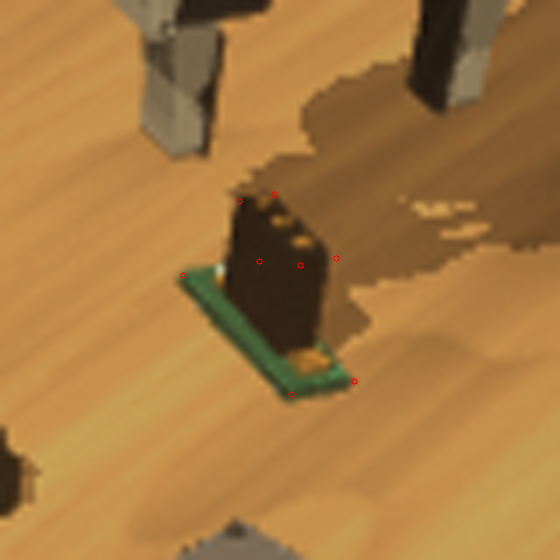

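View pics/top1.png

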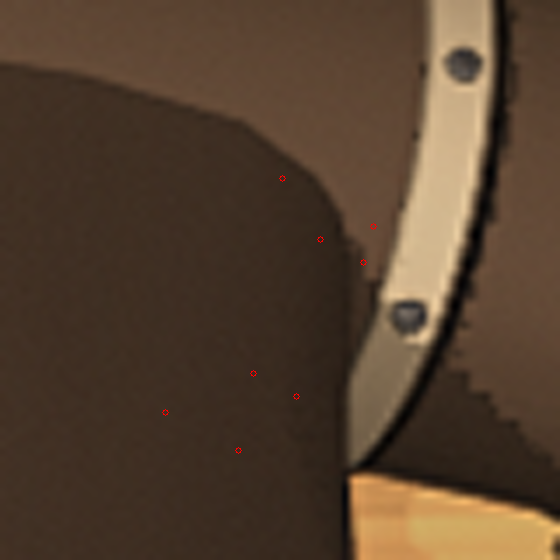

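Request:
step_arm --pt "0.0876 -0.0025 0.001 0.03 0.0" --pt "0.0876 -0.0025 0.001 0.06 0.0" --pt "0.0876 -0.0025 0.001 0.077 0.0" --pt "0.05 -0.0025 0.001 0.077 0.0" --pt "0.022 -0.0025 0.001 0.077 0.0" --newtons 25

```text
time_s: 3.95
tcp_pos: [0.4446, -0.3033, 0.0344]
eef_rot: [180.0, 0.1, 151.2]
contact_force: [-0.2, 1.0, -0.2]
gripper_width: 0.0726
```

Run:
```python
from h import *
to(.4426,-.3023,.033,151.2)
c=capture("side");im=c["image"][:,:,::-1]
cv2.imwrite("pics/side2.png",cv2.resize(im[120:220,330:450],None,fx=5,fy=5,interpolation=cv2.INTER_CUBIC))
```

```text
shift [ 0.0023 -0.0001  0.0014] roll 0.0004 state [ 0.4446 -0.3033  0.0344] [1.8000e+02 7.0000e-02 1.5122e+02] F [-0.23  1.02 -0.23] w 0.0726 t 3.95
```

View pics/side2.png

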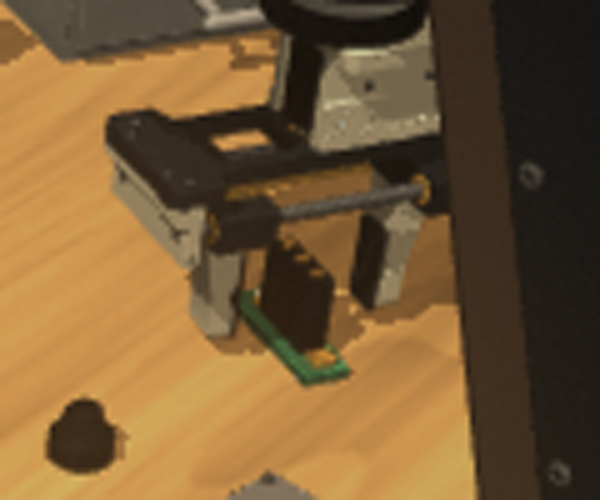

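Request:
step_arm --pt "0.03 0.002 0.0 0.001 0.0" --pt "0.01 0.002 0.0 0.001 0.0" --pt "0.005 0.002 0.0 0.001 0.0" --pt "0.005 0.002 0.0 0.001 0.0" --pt "0.005 0.002 0.0 0.001 0.0" --newtons 25

```text
time_s: 4.62
tcp_pos: [0.4422, -0.3018, 0.0326]
eef_rot: [180.0, 0.0, 151.2]
contact_force: [-1.6, -0.2, -0.7]
gripper_width: 0.0194
```

Request:
step_arm --pt "0.005 0.0 0.0 0.0 0.0" --pt "0.005 0.0 0.0 0.0 0.0" --pt "0.005 0.0 0.0 0.0 0.0" --newtons 25

```text
time_s: 5.0
tcp_pos: [0.4422, -0.3018, 0.0326]
eef_rot: [180.0, 0.0, 151.2]
contact_force: [0.1, 0.5, -0.2]
gripper_width: 0.0139
```

Run:
```python
from h import *
jig(-.075,-.018,.13)
```

```text
shift [ 0.1674  0.3674 -0.0974] roll -0.161 state [ 0.4422 -0.3018  0.0326] [180.     0.   151.22] F [ 0.1   0.46 -0.16] w 0.0139 t 5.0
```

Request:
step_arm --pt "0.005 0.0 0.0 -0.04 0.0" --pt "0.005 0.0 0.0 -0.09 0.0" --pt "0.005 0.02 0.04 -0.097 -0.03" --pt "0.005 0.04 0.088 -0.097 -0.06" --pt "0.005 0.064 0.14 -0.097 -0.09"

```text
time_s: 5.62
tcp_pos: [0.4535, -0.1471, 0.1298]
eef_rot: [180.0, 0.0, 156.4]
contact_force: [1.3, 0.4, -0.8]
gripper_width: 0.0135
```

Request:
step_arm --pt "0.005 0.02 0.05 0.0 -0.03" --pt "0.005 0.044 0.1 0.0 -0.07" --pt "0.005 0.06 0.15 0.0 -0.071" --pt "0.005 0.075 0.19 0.0 -0.071" --pt "0.005 0.075 0.19 0.0 -0.071"

```text
time_s: 6.25
tcp_pos: [0.4612, 0.0583, 0.1297]
eef_rot: [180.0, 0.0, 160.7]
contact_force: [-0.4, -0.8, -0.5]
gripper_width: 0.0141
```

Run:
```python
from h import *
jig(-.075,-.020,.13)
injig()
```

```text
shift [ 0.0036  0.0417 -0.0003] roll 0.0037 state [0.4612 0.0583 0.1297] [1.7997e+02 2.0000e-02 1.6066e+02] F [-0.36 -0.79 -0.53] w 0.0141 t 6.25
jig xy [-0.0713 -0.0617] z 0.1297 yaw 0.21 F [-0.07 -0.87 -0.53] M [-0.05   0.019  0.059] w 0.0141 t 6.25 j6 -140.9
```

Request:
step_arm --pt "0.005 0.0036 0.025 0.0 0.0037" --pt "0.005 0.0036 0.0417 0.02 0.0037" --pt "0.005 0.0036 0.0417 0.05 0.0037" --pt "0.005 0.0036 0.0417 0.07 0.0037" --pt "0.005 0.0036 0.0417 0.07 0.0037"

```text
time_s: 6.88
tcp_pos: [0.4702, 0.095, 0.0582]
eef_rot: [-179.8, -0.1, 160.2]
contact_force: [-0.0, -0.1, -0.1]
gripper_width: 0.0137
```

```bash
cat > look.py <<'E'
from h import *
import sys
def look(name,tag,x0,y0,ww,hh,f,draw=None):
    c=capture(name);im=c["image"][:,:,::-1]
    a=cv2.resize(im[y0:y0+hh,x0:x0+ww],None,fx=f,fy=f,interpolation=cv2.INTER_CUBIC)
    for p in (draw if draw is not None else []):
        u,v=px(c,p);cv2.circle(a,(int((u-x0+.5)*f),int((v-y0+.5)*f)),3,(255,0,255),1)
    cv2.imwrite(f"pics/{tag}.png",a)
E
python3 - <<'E'
from look import *
injig()
look("side","s3",190,130,160,150,5)
look("top","t3",180,130,130,150,4)
E
```

```text
jig xy [-0.075  -0.0241] z 0.0582 yaw -0.26 F [ 0.   -0.06 -0.07] M [-0.062 -0.061 -0.025] w 0.0137 t 6.88 j6 -144.8
```

View pics/s3.png

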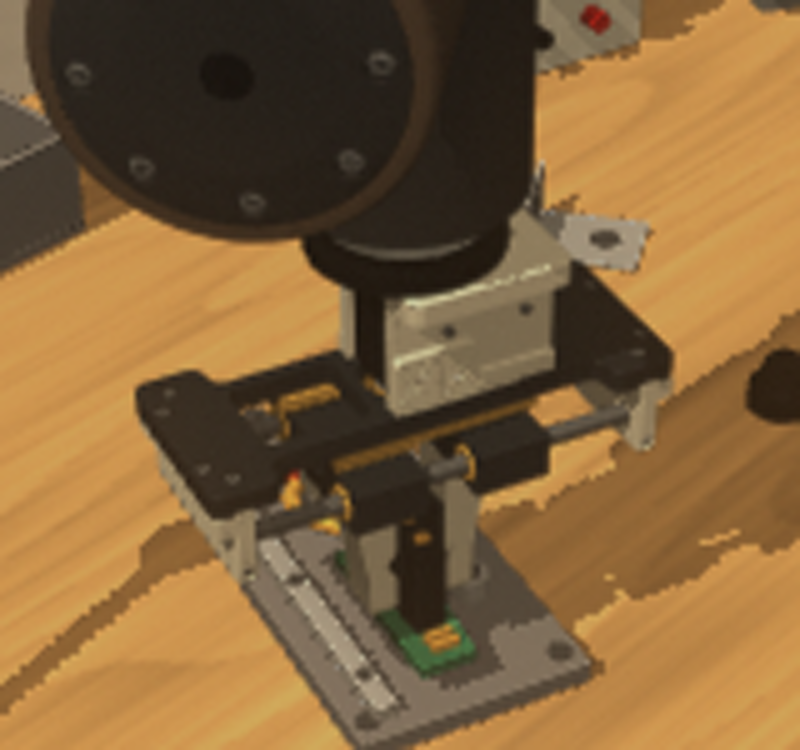

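View pics/t3.png

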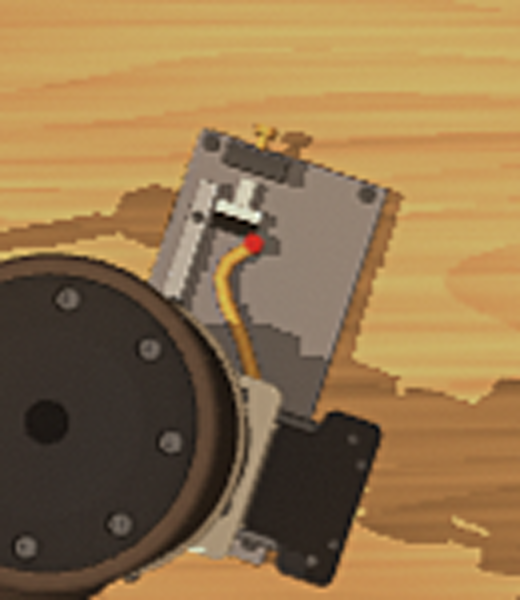

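Request:
step_arm --pt "0.005 0.0 0.0 0.004 0.0" --pt "0.005 0.0 0.0 0.008 0.0" --pt "0.005 0.0 0.0 0.011 0.0" --pt "0.005 0.0 0.0 0.011 0.0"

```text
time_s: 7.48
tcp_pos: [0.4713, 0.0963, 0.0484]
eef_rot: [-180.0, -0.0, 160.2]
contact_force: [-1.5, 0.1, -1.3]
gripper_width: 0.014
```

Run:
```python
from look import *
injig()
jig(-.075,-.018,.045)
look("side","s4",220,200,100,80,7)
```

```text
jig xy [-0.0744 -0.0226] z 0.0484 yaw -0.21 F [-1.5  -0.39 -1.27] M [-0.021 -0.01  -0.005] w 0.014 t 7.47 j6 -144.8
shift [0.0006 0.0046 0.0034] roll -0.0036 state [0.4713 0.0963 0.0484] [-1.7998e+02 -1.0000e-02  1.6024e+02] F [-1.54  0.13 -1.27] w 0.014 t 7.475
```

View pics/s4.png

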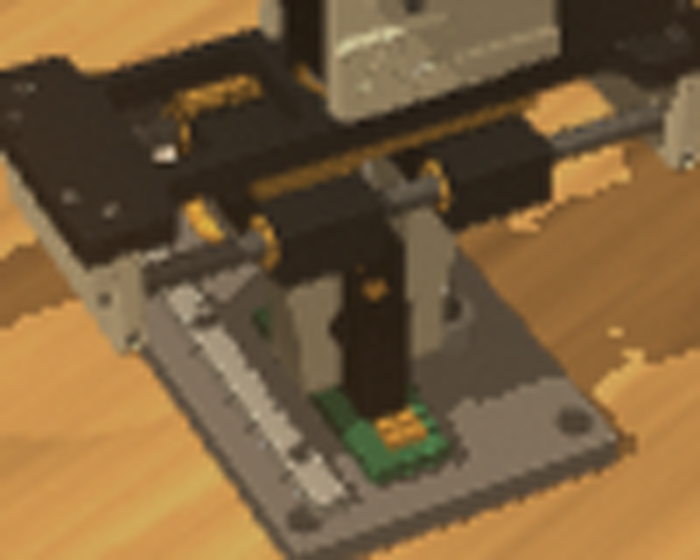

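Request:
step_arm --pt "0.005 0.0 0.001 0.001 -0.002" --pt "0.005 0.0 0.002 0.002 -0.0036" --pt "0.005 0.0 0.002 0.003 -0.0036" --pt "0.005 0.0 0.002 0.003 -0.0036"

```text
time_s: 8.02
tcp_pos: [0.472, 0.0982, 0.0455]
eef_rot: [-180.0, -0.0, 160.4]
contact_force: [-0.1, -0.2, -0.7]
gripper_width: 0.0141
```

Run:
```python
from look import *
injig()
```

```text
jig xy [-0.0744 -0.0205] z 0.0455 yaw -0.0 F [-0.06 -0.23 -0.73] M [-0.017 -0.039  0.024] w 0.0141 t 8.03 j6 -144.7
```

Request:
step_arm --pt "0.005 0.0 0.0 0.0006 0.0" --pt "0.005 0.0 0.0 0.0006 0.0" --pt "0.005 0.0 0.0 0.0006 0.0"

```text
time_s: 8.4
tcp_pos: [0.4721, 0.0982, 0.045]
eef_rot: [-180.0, 0.0, 160.4]
contact_force: [-0.0, 0.0, -0.7]
gripper_width: 0.0138
```

Run:
```python
from look import *
injig()
```

```text
jig xy [-0.0743 -0.0205] z 0.045 yaw -0.01 F [-0.03  0.04 -0.72] M [-0.064 -0.01  -0.048] w 0.0138 t 8.4 j6 -144.7
```

Request:
step_arm --pt "0.005 0.0 0.0 0.0006 0.0" --pt "0.005 0.0 0.0 0.0006 0.0" --pt "0.005 0.0 0.0 0.0006 0.0"

```text
time_s: 8.78
tcp_pos: [0.4723, 0.0983, 0.0445]
eef_rot: [180.0, 0.0, 160.4]
contact_force: [-0.1, -0.3, 2.9]
gripper_width: 0.0137
```

Run:
```python
from look import *
injig()
```

```text
jig xy [-0.0742 -0.0203] z 0.0445 yaw -0.0 F [ 0.03 -0.27  2.9 ] M [-0.075  0.142  0.044] w 0.0137 t 8.78 j6 -144.7
```

Request:
step_arm --pt "0.005 0.0 0.001 0.0 0.0" --pt "0.005 0.0 0.002 0.0 0.0" --pt "0.005 0.0 0.003 0.0 0.0" --pt "0.005 0.0 0.0037 0.0 0.0" --pt "0.005 0.0 0.0037 0.0 0.0"

```text
time_s: 9.4
tcp_pos: [0.4735, 0.1018, 0.0445]
eef_rot: [180.0, 0.0, 160.5]
contact_force: [-0.8, -1.1, 4.5]
gripper_width: 0.014
```

Run:
```python
from look import *
injig()
look("side","s5",220,200,100,80,7)
```

```text
jig xy [-0.0742 -0.0166] z 0.0445 yaw 0.0 F [-0.42 -1.27  4.53] M [-0.423  0.154  0.002] w 0.014 t 9.4 j6 -145.0
```

View pics/s5.png

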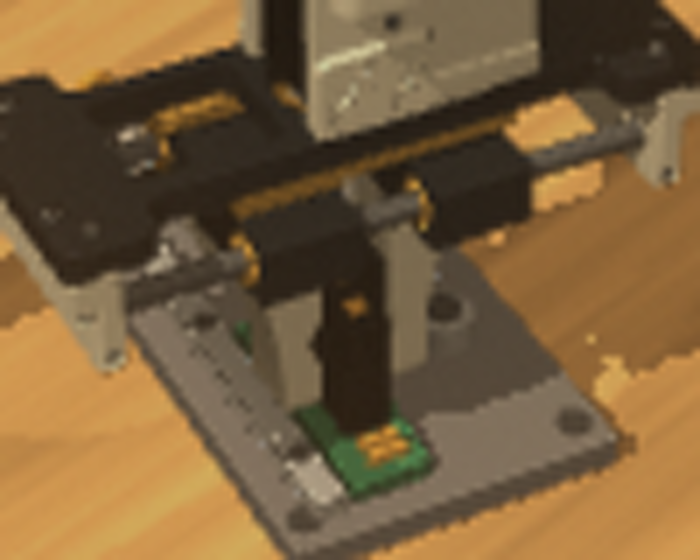

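Request:
step_arm --pt "0.005 0.0 0.0004 -0.0003 0.0" --pt "0.005 0.0 0.0008 -0.0003 0.0" --pt "0.005 0.0 0.0008 -0.0003 0.0"

```text
time_s: 9.82
tcp_pos: [0.4735, 0.1025, 0.0445]
eef_rot: [-180.0, -0.0, 160.4]
contact_force: [1.3, 0.5, 0.9]
gripper_width: 0.0131
```

Run:
```python
from look import *
injig();injig();injig()
```

```text
jig xy [-0.0744 -0.0159] z 0.0445 yaw -0.01 F [1.08 0.93 0.87] M [0.023 0.03  0.056] w 0.0131 t 9.82 j6 -145.1
jig xy [-0.0744 -0.0159] z 0.0445 yaw -0.01 F [1.08 0.93 0.87] M [0.023 0.03  0.056] w 0.0131 t 9.82 j6 -145.1
jig xy [-0.0744 -0.0159] z 0.0445 yaw -0.01 F [1.08 0.93 0.87] M [0.023 0.03  0.056] w 0.0131 t 9.82 j6 -145.1
```

No contact yet; continue.

Request:
step_arm --pt "0.005 0.0 0.0004 0.0 0.0" --pt "0.005 0.0 0.0008 0.0 0.0" --pt "0.005 0.0 0.0008 0.0 0.0"

```text
time_s: 10.2
tcp_pos: [0.4738, 0.1032, 0.0446]
eef_rot: [-180.0, -0.0, 160.4]
contact_force: [0.6, 0.8, 0.1]
gripper_width: 0.0139
```

Run:
```python
from look import *
injig()
```

```text
jig xy [-0.0744 -0.0152] z 0.0446 yaw -0.01 F [0.27 0.96 0.1 ] M [-0.052 -0.015  0.026] w 0.0139 t 10.2 j6 -145.1
```

Request:
step_arm --pt "0.005 0.0 0.0004 0.0 0.0" --pt "0.005 0.0 0.0006 0.0 0.0" --pt "0.005 0.0 0.0006 0.0 0.0"

```text
time_s: 10.58
tcp_pos: [0.4741, 0.1038, 0.0447]
eef_rot: [-180.0, -0.0, 160.4]
contact_force: [-1.3, 0.4, -1.4]
gripper_width: 0.0138
```

Run:
```python
from look import *
injig()
```

```text
jig xy [-0.0743 -0.0145] z 0.0447 yaw -0.0 F [-1.39 -0.11 -1.37] M [-0.03  -0.052 -0.044] w 0.0138 t 10.57 j6 -145.2
```

Request:
step_arm --pt "0.005 0.0 0.0004 0.0002 0.0" --pt "0.005 0.0 0.0006 0.0002 0.0" --pt "0.005 0.0 0.0006 0.0002 0.0"

```text
time_s: 10.95
tcp_pos: [0.4744, 0.1044, 0.0445]
eef_rot: [180.0, 0.0, 160.4]
contact_force: [-0.5, 0.3, 0.5]
gripper_width: 0.0141
```

Run:
```python
from look import *
injig()
```

```text
jig xy [-0.0743 -0.0139] z 0.0445 yaw -0.0 F [-0.54  0.1   0.54] M [-0.017  0.02   0.013] w 0.0141 t 10.95 j6 -145.2
```

Request:
step_arm --pt "0.005 0.0 0.0004 0.0 0.0" --pt "0.005 0.0 0.0006 0.0 0.0" --pt "0.005 0.0 0.0006 0.0 0.0"

```text
time_s: 11.32
tcp_pos: [0.4745, 0.1049, 0.0445]
eef_rot: [-180.0, 0.0, 160.4]
contact_force: [-0.2, -0.9, 1.2]
gripper_width: 0.0137
```

Run:
```python
from look import *
injig()
```

```text
jig xy [-0.0743 -0.0134] z 0.0445 yaw -0.0 F [ 0.08 -0.92  1.17] M [-0.268  0.112 -0.003] w 0.0137 t 11.32 j6 -145.3
```

Request:
step_arm --pt "0.005 0.0 0.0004 0.0 0.0" --pt "0.005 0.0 0.0004 0.0 0.0" --pt "0.005 0.0 0.0004 0.0 0.0"

```text
time_s: 11.7
tcp_pos: [0.4745, 0.105, 0.0445]
eef_rot: [-180.0, -0.0, 160.4]
contact_force: [-0.0, -3.9, 4.4]
gripper_width: 0.0141
```

Run:
```python
from look import *
injig()
```

```text
jig xy [-0.0743 -0.0133] z 0.0445 yaw -0.01 F [ 1.31 -3.7   4.38] M [-1.573 -0.013 -0.075] w 0.0141 t 11.7 j6 -145.3
```

Request:
step_arm --pt "0.005 0.0 0.0004 0.0 0.0" --pt "0.005 0.0 0.0004 0.0 0.0" --pt "0.005 0.0 0.0004 0.0 0.0"

```text
time_s: 12.08
tcp_pos: [0.4745, 0.105, 0.0445]
eef_rot: [-179.9, -0.0, 160.4]
contact_force: [1.2, -6.6, 4.7]
gripper_width: 0.0139
```

Run:
```python
from look import *
injig()
look("side","s6",220,200,100,80,7)
```

```text
jig xy [-0.0744 -0.0132] z 0.0445 yaw -0.01 F [ 3.37 -5.8   4.68] M [-2.33  -0.086 -0.107] w 0.0139 t 12.07 j6 -145.3
```

View pics/s6.png

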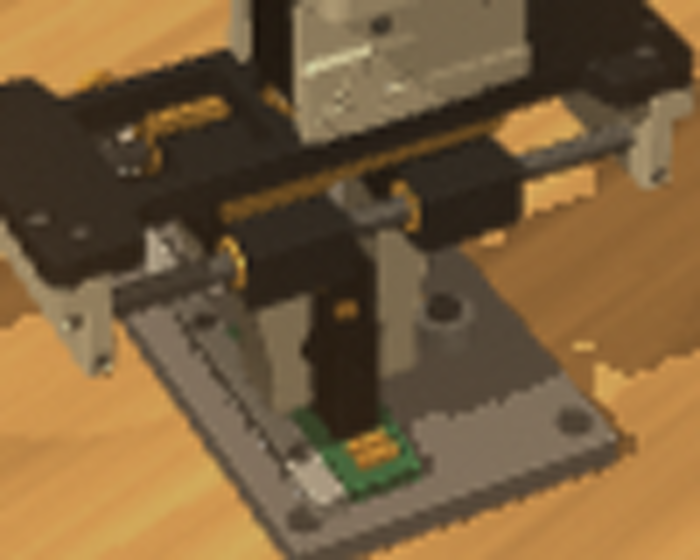

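Request:
step_arm --pt "0.005 0.0 -0.0006 -0.0003 0.0" --pt "0.005 -0.003 -0.0006 -0.0003 0.0" --pt "0.005 -0.006 -0.0006 -0.0003 0.0" --pt "0.005 -0.01 -0.0006 -0.0003 0.0" --pt "0.005 -0.01 -0.0006 -0.0003 0.0"

```text
time_s: 12.75
tcp_pos: [0.4842, 0.1015, 0.0445]
eef_rot: [-180.0, -0.0, 160.4]
contact_force: [-0.0, -3.0, -1.1]
gripper_width: 0.0138
```

Run:
```python
from look import *
injig()
```

```text
jig xy [-0.064  -0.0133] z 0.0445 yaw -0.02 F [ 0.98 -2.79 -1.13] M [-1.182 -0.109 -0.071] w 0.0138 t 12.75 j6 -144.2
```

Request:
step_arm --pt "0.005 -0.003 0.0 0.0 0.0" --pt "0.005 -0.006 0.0 0.0 0.0" --pt "0.005 -0.01 0.0 0.0 0.0" --pt "0.005 -0.01 0.0 0.0 0.0"

```text
time_s: 13.25
tcp_pos: [0.4937, 0.0981, 0.0447]
eef_rot: [-180.0, 0.0, 160.4]
contact_force: [-0.0, -4.0, -2.0]
gripper_width: 0.014
```

Run:
```python
from look import *
injig()
```

```text
jig xy [-0.054  -0.0133] z 0.0447 yaw -0.02 F [ 1.31 -3.83 -2.  ] M [-1.424 -0.148 -0.157] w 0.014 t 13.25 j6 -143.2
```

Request:
step_arm --pt "0.005 -0.002 -0.0004 0.0003 0.0" --pt "0.005 -0.004 -0.0004 0.0003 0.0" --pt "0.005 -0.006 -0.0004 0.0003 0.0" --pt "0.005 -0.008 -0.0004 0.0003 0.0" --pt "0.005 -0.008 -0.0004 0.0003 0.0"

```text
time_s: 13.88
tcp_pos: [0.5007, 0.0955, 0.0445]
eef_rot: [180.0, -0.0, 160.5]
contact_force: [-3.1, 1.5, 2.0]
gripper_width: 0.014
```

Run:
```python
from look import *
injig()
look("side","s7",205,190,115,80,6)
```

```text
jig xy [-0.0465 -0.0134] z 0.0445 yaw 0.0 F [-3.44  0.36  2.03] M [0.187 1.402 0.041] w 0.014 t 13.88 j6 -142.4
```

View pics/s7.png

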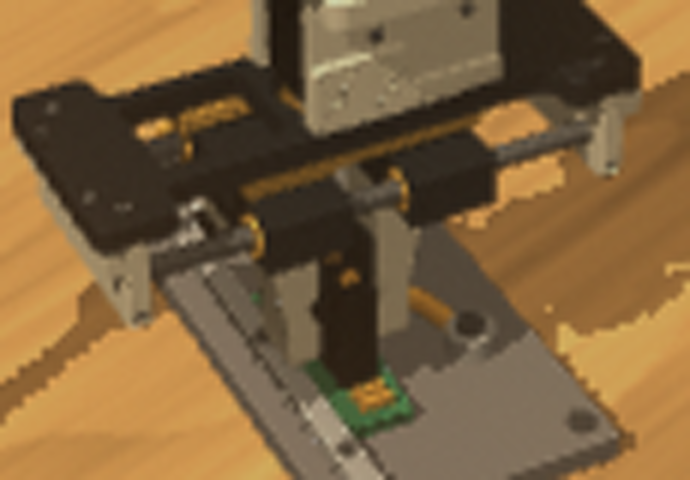

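Request:
step_arm --pt "0.005 -0.002 0.0 0.0 0.0" --pt "0.005 -0.004 0.0 0.0 0.0" --pt "0.005 -0.006 0.0 0.0 0.0" --pt "0.005 -0.008 0.0 0.0 0.0"

```text
time_s: 14.42
tcp_pos: [0.5081, 0.0929, 0.0446]
eef_rot: [180.0, -0.0, 160.4]
contact_force: [-5.1, 3.2, 3.4]
gripper_width: 0.0143
```

Run:
```python
from look import *
injig()
```

```text
jig xy [-0.0386 -0.0134] z 0.0446 yaw -0.01 F [-5.91  1.27  3.4 ] M [ 0.876  2.129 -0.074] w 0.0143 t 14.43 j6 -141.7
```

Request:
step_arm --pt "0.005 -0.002 0.0 0.0 0.0" --pt "0.005 -0.004 0.0 0.0 0.0" --pt "0.005 -0.006 0.0 0.0 0.0" --pt "0.005 -0.008 0.0 0.0 0.0"

```text
time_s: 14.92
tcp_pos: [0.5158, 0.0902, 0.0446]
eef_rot: [180.0, -0.0, 160.4]
contact_force: [-5.8, 2.0, 4.0]
gripper_width: 0.0142
```

Run:
```python
from look import *
injig()
```

```text
jig xy [-0.0305 -0.0134] z 0.0446 yaw -0.0 F [-6.14 -0.1   3.97] M [ 0.756  1.975 -0.017] w 0.0142 t 14.93 j6 -140.9
```

Request:
step_arm --pt "0.005 -0.002 0.0 -0.0001 0.0" --pt "0.005 -0.004 0.0 -0.0001 0.0" --pt "0.005 -0.006 0.0 -0.0001 0.0" --pt "0.005 -0.008 0.0 -0.0001 0.0"

```text
time_s: 15.42
tcp_pos: [0.5233, 0.0875, 0.0445]
eef_rot: [180.0, -0.0, 160.4]
contact_force: [-5.2, 1.1, 2.6]
gripper_width: 0.0136
```

Run:
```python
from look import *
injig()
```

```text
jig xy [-0.0226 -0.0134] z 0.0445 yaw -0.0 F [-5.24 -0.66  2.59] M [ 0.728  1.797 -0.062] w 0.0136 t 15.43 j6 -140.2
```

Request:
step_arm --pt "0.005 -0.002 0.0 0.0 0.0" --pt "0.005 -0.004 0.0 0.0 0.0" --pt "0.005 -0.006 0.0 0.0 0.0" --pt "0.005 -0.008 0.0 0.0 0.0" --pt "0.005 -0.008 0.0 0.0 0.0"

```text
time_s: 16.05
tcp_pos: [0.5315, 0.0846, 0.0446]
eef_rot: [180.0, 0.0, 160.5]
contact_force: [-0.3, -1.1, -2.2]
gripper_width: 0.014
```

Run:
```python
from look import *
injig()
look("side","s8",205,170,115,90,6)
look("top","t8",180,130,130,150,4)
```

```text
jig xy [-0.0138 -0.0134] z 0.0446 yaw 0.01 F [ 0.07 -1.13 -2.18] M [-0.235  0.144  0.043] w 0.014 t 16.05 j6 -139.5
```

View pics/s8.png

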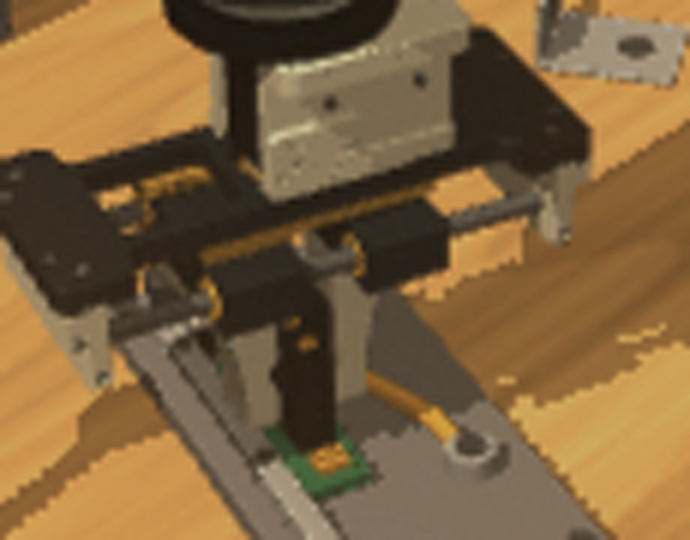

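View pics/t8.png

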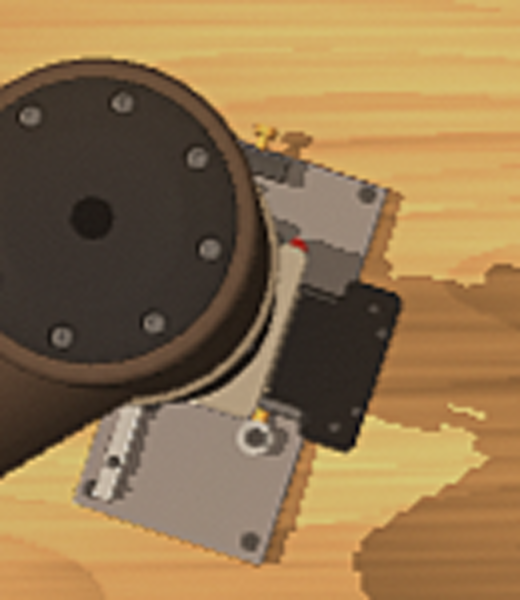

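Request:
step_arm --pt "0.005 -0.002 0.0 0.0002 0.0" --pt "0.005 -0.004 0.0 0.0002 0.0" --pt "0.005 -0.006 0.0 0.0002 0.0" --pt "0.005 -0.008 0.0 0.0002 0.0" --pt "0.005 -0.008 0.0 0.0002 0.0"

```text
time_s: 16.77
tcp_pos: [0.5391, 0.0819, 0.0445]
eef_rot: [180.0, 0.0, 160.5]
contact_force: [-1.6, -0.2, 2.8]
gripper_width: 0.0139
```

Run:
```python
from look import *
injig()
```

```text
jig xy [-0.0057 -0.0134] z 0.0445 yaw 0.0 F [-1.38 -0.74  2.84] M [-0.02   0.469  0.037] w 0.0139 t 16.77 j6 -138.8
```

Request:
step_arm --pt "0.005 -0.001 0.0 0.0 0.0" --pt "0.005 -0.002 0.0 0.0 0.0" --pt "0.005 -0.002 0.0 0.0 0.0"

```text
time_s: 17.15
tcp_pos: [0.5406, 0.0813, 0.0445]
eef_rot: [180.0, 0.0, 160.5]
contact_force: [-2.7, 1.3, 4.0]
gripper_width: 0.0142
```

Run:
```python
from look import *
injig()
```

```text
jig xy [-0.0041 -0.0134] z 0.0445 yaw 0.0 F [-2.96  0.32  3.96] M [0.374 0.844 0.065] w 0.0142 t 17.15 j6 -138.7
```

Request:
step_arm --pt "0.005 -0.001 0.0 -0.0002 0.0" --pt "0.005 -0.002 0.0 -0.0002 0.0" --pt "0.005 -0.002 0.0 -0.0002 0.0"

```text
time_s: 17.52
tcp_pos: [0.5418, 0.0809, 0.0446]
eef_rot: [180.0, -0.0, 160.4]
contact_force: [-6.2, 4.7, 6.1]
gripper_width: 0.0143
```

Run:
```python
from look import *
injig()
```

```text
jig xy [-0.0029 -0.0134] z 0.0446 yaw -0.01 F [-7.48  2.38  6.07] M [1.647e+00 2.143e+00 1.000e-03] w 0.0143 t 17.52 j6 -138.5
```

Request:
step_arm --pt "0.005 -0.0007 0.0 0.0 0.0" --pt "0.005 -0.001 0.0 0.0 0.0" --pt "0.005 -0.001 0.0 0.0 0.0"

```text
time_s: 17.9
tcp_pos: [0.5421, 0.0807, 0.0446]
eef_rot: [-180.0, -0.1, 160.4]
contact_force: [-8.6, 6.7, 9.6]
gripper_width: 0.0134
```

Run:
```python
from look import *
injig()
```

```text
jig xy [-0.0025 -0.0135] z 0.0446 yaw -0.01 F [-10.37   3.46   9.64] M [2.572 3.387 0.099] w 0.0134 t 17.9 j6 -138.4
```

Request:
step_arm --pt "0.005 -0.0007 0.0 0.0 0.0" --pt "0.005 -0.001 0.0 0.0 0.0" --pt "0.005 -0.001 0.0 0.0 0.0"

```text
time_s: 18.27
tcp_pos: [0.5424, 0.0806, 0.0446]
eef_rot: [-180.0, -0.1, 160.4]
contact_force: [-11.7, 8.4, 11.8]
gripper_width: 0.0141
```

Run:
```python
from look import *
injig()
```

```text
jig xy [-0.0021 -0.0135] z 0.0446 yaw -0.01 F [-13.81   3.96  11.79] M [3.423 4.491 0.094] w 0.0141 t 18.27 j6 -138.3
```

Request:
step_arm --pt "0.005 0.0005 0.0 0.0 0.0" --pt "0.005 0.001 0.0 0.0 0.0" --pt "0.005 0.0015 0.0 0.0 0.0" --pt "0.005 0.0018 0.0 0.0 0.0" --pt "0.005 0.0018 0.0 0.0 0.0"

```text
time_s: 18.9
tcp_pos: [0.5422, 0.0807, 0.0445]
eef_rot: [180.0, -0.0, 160.4]
contact_force: [-5.2, 3.3, 4.9]
gripper_width: 0.0139
```

Run:
```python
from look import *
injig()
look("side","s9",205,150,115,100,6)
```

```text
jig xy [-0.0024 -0.0134] z 0.0445 yaw -0.01 F [-5.99  1.36  4.93] M [ 1.389  1.674 -0.013] w 0.0139 t 18.9 j6 -138.5
```

View pics/s9.png

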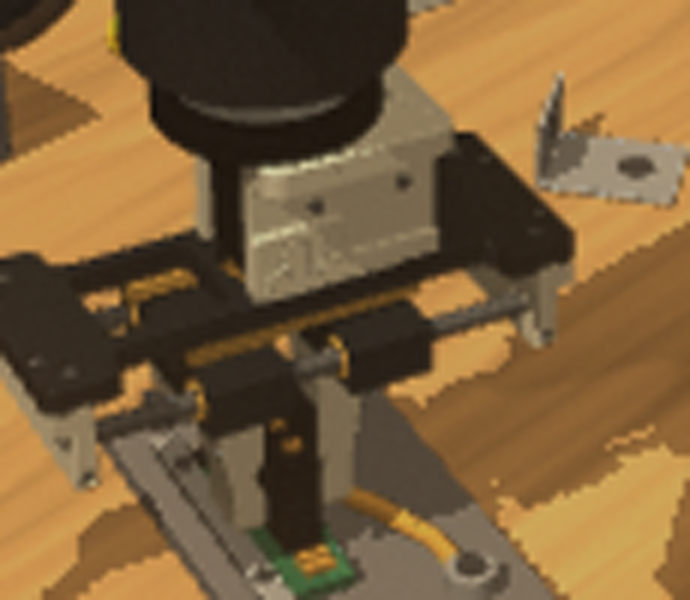

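Request:
step_arm --pt "0.005 0.0004 0.0 -0.0001 0.0" --pt "0.005 0.0004 0.0 -0.0001 0.0" --pt "0.005 0.0004 0.0 -0.0001 0.0" --pt "0.005 0.0004 0.0 -0.0001 0.0" --pt "0.005 0.0004 0.0 -0.0001 0.0" --newtons 5

```text
time_s: 19.58
tcp_pos: [0.5421, 0.0808, 0.0446]
eef_rot: [180.0, 0.0, 160.4]
contact_force: [-1.6, 3.5, -0.1]
gripper_width: 0.0141
```

Run:
```python
from look import *
injig()
```

```text
jig xy [-0.0025 -0.0135] z 0.0446 yaw -0.0 F [-2.67  2.75 -0.08] M [1.294 0.634 0.047] w 0.0141 t 19.57 j6 -138.5
```

Request:
step_arm --pt "0.016 0.0 0.0 0.0 0.0" --pt "0.018 0.0 0.0 0.0 0.0" --pt "0.022 0.0 0.0 0.0 0.0" --pt "0.03 0.0 0.0 0.0 0.0" --pt "0.036 0.0 0.0 0.0 0.0"

```text
time_s: 20.2
tcp_pos: [0.5421, 0.0806, 0.0447]
eef_rot: [-180.0, 0.0, 160.4]
contact_force: [-0.1, 0.0, 0.3]
gripper_width: 0.0335
```

Run:
```python
from look import *
injig()
```

```text
jig xy [-0.0025 -0.0136] z 0.0447 yaw -0.01 F [-0.07  0.    0.29] M [-0.088 -0.002  0.015] w 0.0335 t 20.2 j6 -138.5
```

Request:
step_arm --pt "0.036 0.0 0.0 -0.01 0.0" --pt "0.036 0.0 0.0 -0.04 0.0" --pt "0.036 0.0 0.0 -0.09 0.0" --pt "0.036 0.0 0.0 -0.15 0.0" --pt "0.036 0.0 -0.04 -0.15 0.0"

```text
time_s: 20.82
tcp_pos: [0.5321, 0.0447, 0.2005]
eef_rot: [179.6, 0.5, 160.6]
contact_force: [0.5, -0.1, -0.3]
gripper_width: 0.0357
```

Request:
step_arm --pt "0.036 0.0 -0.05 0.0 0.0" --pt "0.036 0.0 -0.1 0.0 0.0" --pt "0.036 0.0 -0.15 0.0 0.0" --pt "0.036 0.0 -0.2 0.0 0.0" --pt "0.036 0.0 -0.25 0.0 0.0"

```text
time_s: 21.45
tcp_pos: [0.4444, -0.194, 0.1957]
eef_rot: [180.0, 0.1, 160.5]
contact_force: [0.6, -0.3, -0.9]
gripper_width: 0.0362
```

Run:
```python
from look import *
injig()
D=loc([(-.0414,.0,.018),(.0386,0,.018),(.0386,-.031,.018),(-.0414,-.025,.018)],*JIG)
look("side","s10",205,190,115,90,6)
look("top","t10",190,150,100,125,5)
look("top","t10d",190,150,100,125,5,D)
print([(d["p"],np.round(d["location"],4)) for d in spotter.tip_of("top","strip_grip")],[(d["p"],np.round(d["location"],4)) for d in spotter.tip_of("top","clip_nose")])
print(loc([(-.0014,-.014,.044),(.014,-.035,.017)],*JIG))
```

```text
jig xy [-0.0027 -0.3051] z 0.1957 yaw 0.02 F [ 0.7  -0.09 -0.95] M [-0.057 -0.13   0.022] w 0.0362 t 21.45 j6 -109.3
[(0.71, array([0.5438, 0.0807, 0.0484]))] [(0.59, array([0.3051, 0.2656, 0.0208])), (0.54, array([0.5595, 0.0567, 0.0169]))]
[[0.5429959  0.07987558 0.044     ]
 [0.55048087 0.05493295 0.017     ]]
```

View pics/s10.png

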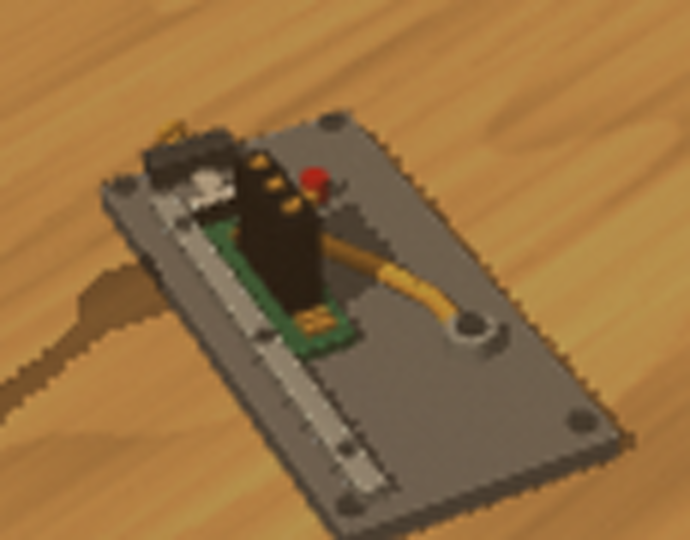

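View pics/t10.png

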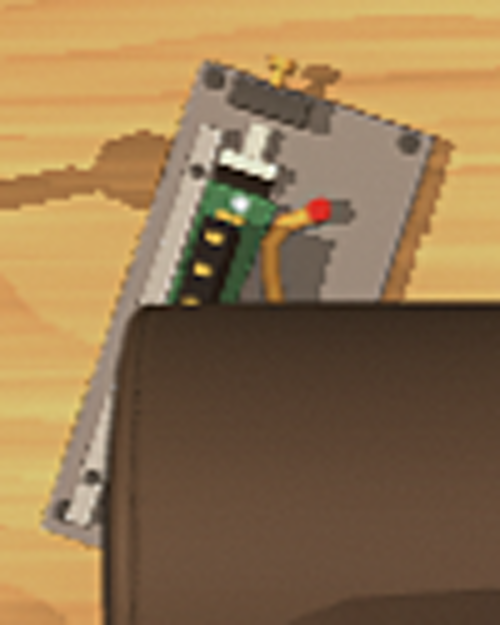

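Request:
step_arm --pt "0.036 0.0 -0.05 0.0 0.0" --pt "0.036 0.0 -0.1 0.0 0.0" --pt "0.036 0.0 -0.15 0.0 0.0" --pt "0.036 0.0 -0.2 0.0 0.0" --pt "0.036 0.0 -0.2 0.0 0.0"

```text
time_s: 22.32
tcp_pos: [0.3779, -0.3825, 0.1945]
eef_rot: [-180.0, -0.0, 160.3]
contact_force: [-0.1, 1.3, 0.5]
gripper_width: 0.036
```

Run:
```python
from look import *
injig()
look("top","t11",200,160,75,75,8)
```

```text
jig xy [-0.0023 -0.505 ] z 0.1945 yaw -0.12 F [-0.57  1.21  0.51] M [ 0.038  0.017 -0.019] w 0.036 t 22.32 j6 -85.2
```

View pics/t11.png

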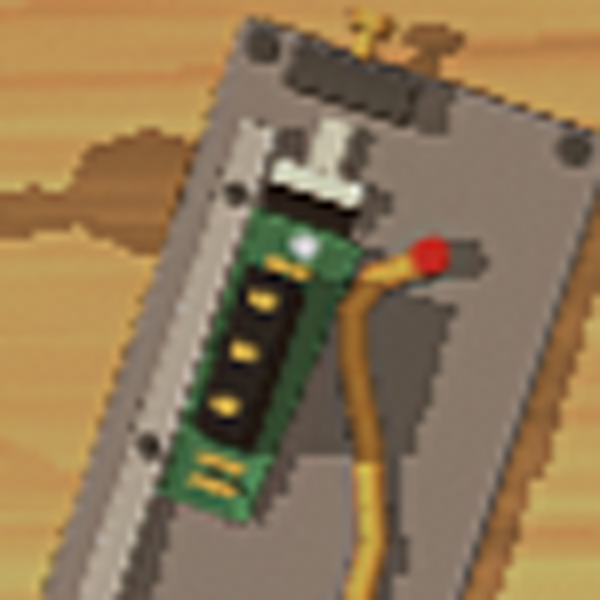

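```bash
python3 -c "
from plant import workorder
print(workorder.close_job())"
```

```text
the job is handed in; nothing more can be done
None
```

The green strip is in the middle-sized jig, wide end first against the end stop, and the sprung arm is drawn back and holding it. I handed the job in at about 22 s of the 70 s allowed.

- **Loading:** I gripped the strip by its black block, set it down at the open end and slid it in along the fixed edge. Wedging the arm back took up to about 6 N.
- **End stop:** I felt it with the strip's centre about 2 mm short of the jig origin. The wrist force along the slide peaked at about 13.8 N in the readings, below the 15 N limit but close to it.
- **Release:** I eased the push off to about 3 N before opening the fingers, so the rubber would not shove the strip back.
- **Edge force:** The highest sideways reading on the fixed edge was about 5.8 N.
- **Last pictures:** With the gripper clear, the top view shows no visible gap at the edge or the stop, and the side view shows the strip lying flat. I touched nothing else on the bench.

Some checks were less certain or disagreed:

- **Between readings:** I read forces only at the end of each move, so brief peaks in between are not ruled out.
- **Downward load:** While I pushed against the stop, the bed pushed back with about 12 N. It fell to about zero before release.
- **Edge and stop positions:** The edge was felt about 0.7 mm from where I measured it in the pictures, and the stop about 2 mm from its sighted place. The edge is within the roughly 2 mm camera calibration and the stop is at its limit.
- **Networks:** The point finder put the loaded strip's grip point within about 1 mm sideways and 4 mm in height. Its arm-nose estimate was about 9 mm off the expected drawn-back spot, so I relied on the picture for the arm.

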